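# Seat a battery pack in a push-push charger bay

### The job

Put the battery pack standing on the bench, foot down, into the empty bay of the charger and leave it locked down on charge, standing free with the robot clear of it. The bay has a push-push catch: one push of 12 to 15 N down to the stop locks the pack, the next lets it spring back up, and from outside nobody can see whether the last user left the empty catch set or free, so feel and check whether each push has really locked the pack. Push gently, because over 30 N breaks the catch, and leave the tape measure, the screwdriver and the small steel block where they lie.

Things in the scene. Friction and masses are not known exactly. Their poses are not given: they have to be found in the camera images.
- battery: Loose dark grey stick battery pack, 24 (its x) x 36 (its y) x 96 mm high (z), 0.10 to 0.21 kg, standing on the bench; lighter top cap, finger ribs, 9 mm deep notches in the two narrow ends from 3.5 to 11 mm above its underside. Origin: centre of the underside, z up. It fits either way round (half turn about z), foot down.
- pack_top (a point): Centre of the flat top of the pack's cap (22 x 34 mm), 96 mm above its underside: the place to press. Take the pack across 24 or 36 mm with the fingertips no more than 35 mm below this point: locked, 42 to 45 mm of the pack stick out of the bay, unlocked 51 to 54, and 38 at the stop.
- charger: Grey and black bench charger fixed on the bench, 112 mm (x, -46 to +66) x 100 mm (y) x 76 mm high, with one upright bay in a black collar, open at the top; the pack's x lies along the charger's x. Origin: on the bench under the middle of the bay; z up, x to its back. In the bay are a sprung lift, its push-push catch and two claws that close over the pack's foot as the lift goes down.
- bay_mouth (a point): Centre of the bay's mouth, level with the top of the collar, 76 mm above the charger's origin. The bay measures 26.2 mm along the charger's x and 38.2 mm along its y (1.1 mm clearance on each side of the pack), with a 3 mm lead-in chamfer.
- lift_free (a point): Floor of the lift with the catch free, 32 mm above the charger's origin: the pack's underside stands here until it is locked. The spring holds the lift up with 5.5 N (a touch of 1.5 N moves nothing) and 9 N at the hard stop, 10.5 to 14 mm down; a push of 12 to 15 N against the stop is sure to click the catch. Let go, the lift then comes back 3 to 4 mm and stays: locked.
- lift_set (a point): Nominal floor of the lift with the catch set, 23.7 mm above the charger's origin (+-1.8, it differs between chargers): the locked pack's underside is here. Left set while empty, its closed claws carry the pack 9 mm higher, at 31 to 34 mm; a first push then gives only 3 to 4 mm to the stop and frees the catch, the pack drops to the raised floor (32 mm) and the next push locks it.
- tape_measure: Orange pocket tape measure, 32 x 77 x 58 mm, bystander. Origin: centre of its underside.
- screwdriver: Yellow-handled screwdriver, 25 x 180 x 25 mm, lying on the bench, bystander. Origin: centre of its underside.
- gauge_block_1: Small ground steel block, 30 x 35 x 12 mm, bystander. Origin: centre of its underside.
Mind the look-alikes: they are no part of the job. Of the things that look like the battery, take the one that is farthest to the robot's left at the start.

How it is judged:
By the outcome, as a careful person would: the job done as asked, in the order asked, and still so for the second after the job is handed in, with the robot touching nothing.
It also fails if it takes over 58 s, if anything falls off the work surface, if the arm or the gripper's body presses on something with over 40 N, if the wrist force passes 120 N, or if a joint passes its speed limit or range.

### The arm

A 6-joint arm with a two-finger parallel gripper is mounted at the origin on a cart in front of the work surface, level with it; the furniture and walls round the work are solid. World frame = base frame: x ahead of the robot, y to its left, z up, the work surface at z = 0. Lengths are in m, angles in degrees, forces in N, time in s.
With the tool pointing down it reaches from about 0.375 to 0.9 m from the base axis. Payload 3.1 kg.
Tool frame: the origin (TCP) lies on the centre line of the jaws, within the pads' length; the fingertips stand 8 mm ahead of it and the grasp point (between the pads) lies 11 mm behind it; y points along the fingers, x is the direction in which the jaws open and shut, and the axes are right-handed (so a half turn about y gives the same grasp; the last joint's range is limited). The gripper opens to 87 mm and grips with 3 to 60 N. Pads are 19 mm wide; open, the fingers measure 117 mm over their backs; the gripper's body (75 mm by 190 mm) begins 51 mm behind the grasp point.
Start: joints at [-84.998, 30.224, 82.088, -0, 67.689, -10.227], TCP at [0.164, -0.603, 0.231] pointing down, gripper open.
Joint ranges: [-176.69, 176.69], [-43.24, 126.21], [12.49, 139.97], [-82, 262], [0, 151.66], [-163.58, 163.58]. Speed limits (degrees/s): [159.86, 159.86, 180, 180, 180, 180].

### API

Orientations are given as a 3x3 rotation matrix whose columns are the frame's x, y, z axes.
In Python, from rig import read_state, imaging, job, spotter gives the robot as it stands.
- The arm moves only by the tool apply_moves, never from a script. Its argument "steps" is a list of rows, each an object of numbers: "x", "y", "z": the shift along the world's x, y, z in mm; "spin": the turn about the world's z in rad. In form: [{"x": .., "y": .., "z": .., "spin": ..}, ...]. A call has 1 to 12 rows; each row shifts and turns the pose as measured when the row begins; what a row does not reach is not made up. A row lasts 1/10 s, in which the tool goes at most 50 mm and 8.59 degrees, less where a joint would pass 70% of its speed; a pose out of reach is approached as far as the arm can. A call is refused whole if a number of a shift passes 50 or a number of a turn 0.15, either way. A call with a gripper value outside its range is refused whole. "grip" is the finger opening in mm, from 0 to 87, set as the call begins (left out, the last holds). The fingers move at their own pace and stop on an object; the grip force is fixed at half the most. Time passes only in rows, so rows that do not move let the fingers close. It gives the time, the measured TCP pose, the force and the opening at its end, in the units of the state.
- read_state(): the state, without advancing time (a new reading comes with each control period).
- imaging.capture(name): name is "scene" or "top"; returns the picture (480x640x3 uint8, red, green, blue); there is no depth.
- imaging.camera_params(name): a dict with "fov_y" (degrees; the focal length in pixels is half the picture's height over the tangent of half this angle, whatever the lens; pixels are square), "cx", "cy" (the principal point, pixels), "R" (3x3) and "t" (3): a world point X has camera coordinates R X + t. Camera axes: x right, y down, z forward; pixel columns grow to the right and rows downward; lengths in m; the calibration is good to about 2 mm. A picture is of the moment at which its call begins. camera_params takes no time and is no camera call.
- job.hand_in(): hands the job in, once; it reports no verdict.
Trained networks look in the newest picture that a camera, given by its name, has taken for a name from the list of things; names that differ only in an ending like _2 or _b are one class to them, and where a whole thing is asked for, a point or a joint stands for the part that bears it (a point fixed in the world has none). Each returns a list of dicts, best first, with "score" (0 to 1); they miss things now and then, are a little off and sometimes report something else, mostly with a low value. They report only what shows in the picture. A call takes as long as a camera call. They do not tell look-alikes from the thing itself.
- spotter.cut_out(name, camera): "mask" (480x640 bool, what is visible of it) and "rect" ([left, top, width, height] in pixels, round what is visible of it).
The state is a dict: "time_s": time; "joint_positions": joint angles; "qvel": joint speeds; "tau": joint torques, N m; "position": TCP position; "tcp_rot": TCP orientation; "force": force on the tool from outside, world axes, zero at the start; "moment": the same for the moment, N m; "opening": opening from 0.0 (shut) to 1.0 (fully open).
Only numpy, scipy, OpenCV 4.12 (cv2) and the standard library are available. Lean on these libraries where they do the work, as an engineer would, in place of code of your own. Each camera call takes 0.05 s, during which the arm holds its last target.

## Working session

There is one attempt and no reset: what is moved stays moved. The work goes in short steps, Python scripts to look and compute and a tool call to move; the robot and the scene stay as the last step left them, time stands still between calls to the robot, and variables do not carry over. Pictures are saved under pics/ and viewed, and the job is handed in when it is done.

Besides the shell and the picture viewer there is one more tool, called after "Request:" as a command line: name --argument value ..., lists and objects as JSON in quotes. apply_moves: Moves the arm, as the interface text tells. Its arguments: {"type":"object","properties":{"steps":{"type":"array"},"grip":{"type":"number"}},"required":["steps"]}

```bash
mkdir -p pics; ls; cat > h.py <<'E'
import numpy as np, cv2
from rig import read_state, imaging, job, spotter
def snap(cam,name):
    im=imaging.capture(cam); cv2.imwrite(f'pics/{name}.png',cv2.cvtColor(im,cv2.COLOR_RGB2BGR)); return im
def K(cam):
    p=imaging.camera_params(cam); f=240/np.tan(np.radians(p['fov_y'])/2); return f,p['cx'],p['cy'],np.array(p['R']),np.array(p['t'])
def proj(cam,X):
    f,cx,cy,R,t=K(cam); c=np.atleast_2d(X)@R.T+t; return np.c_[cx+f*c[:,0]/c[:,2],cy+f*c[:,1]/c[:,2]]
def atz(cam,u,v,z):
    f,cx,cy,R,t=K(cam); d=R.T@np.array([(u-cx)/f,(v-cy)/f,1]); o=-R.T@t; return o+d*(z-o[2])/d[2]
def st():
    s=read_state(); print({k:(np.round(v,4).tolist()) for k,v in s.items() if k!='qvel'}); return s
E
python3 - <<'E'
from h import *
st()
for c in('scene','top'):
    print(c,imaging.camera_params(c)); snap(c,c+'0')
    for n in('battery','charger'):
        for d in spotter.cut_out(n,c): print(n,c,d['score'],d['rect'])
E
```

```text
pics
{'time_s': 0.0, 'joint_positions': [-84.9988, 30.2786, 82.1556, 0.0008, 67.689, -10.2284], 'tau': [-0.0006, -44.0044, -17.6594, 0.0632, 0.0582, -0.0002], 'position': [0.1641, -0.6023, 0.2296], 'tcp_rot': [[0.2627, -0.0002, 0.9649], [-0.9649, 0.0021, 0.2627], [-0.0021, -1.0, 0.0004]], 'force': [-0.3874, -0.9572, -0.6643], 'moment': [-0.0343, -0.0277, -0.0233], 'opening': 0.9987}
scene {'fov_y': 56.864508710649886, 'cx': 312.25003553478393, 'cy': 240.45316548524943, 'R': array([[-0.82824933, -0.56030643, -0.00773031],
       [-0.41720199,  0.6258035 , -0.65902388],
       [ 0.37409297, -0.54261099, -0.75208229]]), 't': array([0.33379579, 0.32912517, 0.67721101])}
battery scene 0.92 [359.1, 207.4, 22.3, 46.9]
battery scene 0.61 [341.3, 165.1, 16.9, 45.8]
battery scene 0.55 [268.4, 323.9, 32.5, 40.5]
charger scene 0.7 [217.9, 241.9, 75.2, 70.3]
top {'fov_y': 55.57390925136295, 'cx': 320.21968118057015, 'cy': 244.1077014244865, 'R': array([[-0.005586  , -0.99996133, -0.00679299],
       [-0.98260167,  0.00674987, -0.18560281],
       [ 0.18564148,  0.00563803, -0.98260137]]), 't': array([-0.11422561,  0.48931429,  0.85437843])}
battery top 0.96 [408.5, 217.8, 31.0, 23.8]
battery top 0.6 [371.1, 268.0, 22.3, 17.7]
battery top 0.42 [238.0, 187.6, 62.1, 68.4]
```

View pics/scene0.png

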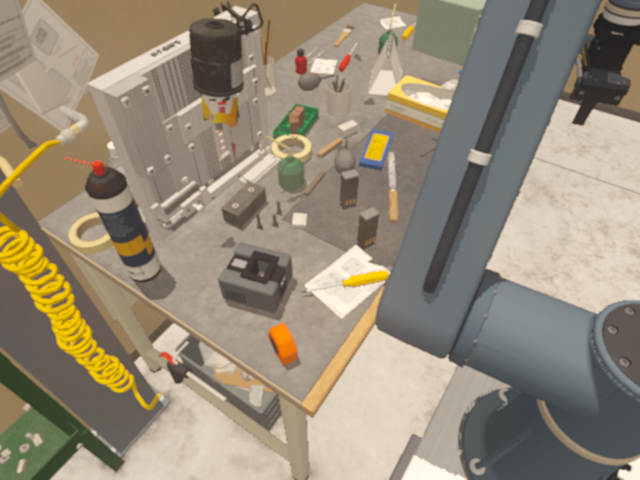

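View pics/top0.png

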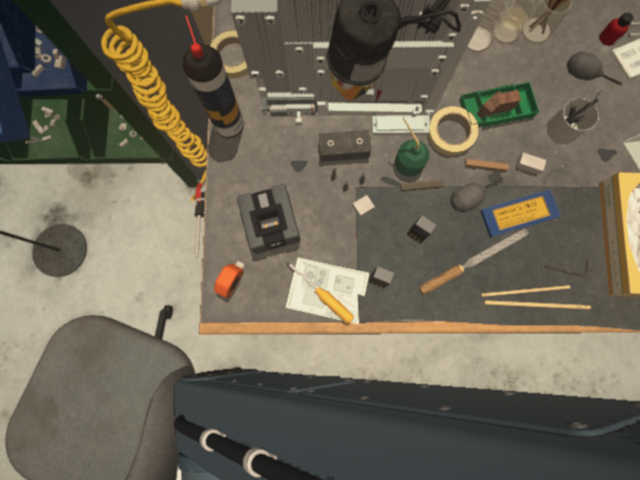

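```bash
python3 - <<'E'
from h import *
a=cv2.imread('pics/top0.png'); b=cv2.imread('pics/scene0.png')
cv2.imwrite('pics/z1.png',np.vstack([cv2.resize(a[175:325,225:445],None,fx=3.5,fy=3.5,interpolation=cv2.INTER_CUBIC)]))
cv2.imwrite('pics/z2.png',cv2.resize(b[160:370,205:405],None,fx=2.85,fy=2.85,interpolation=cv2.INTER_CUBIC))
for u,v in((381,276),(423,228)): print(atz('top',u,v,.096))
print(atz('top',268,218,.076), atz('top',363,205,0))
E
```

```text
[ 0.41866255 -0.22885393  0.096     ]
[ 0.50840461 -0.31015141  0.096     ]
[ 0.53477808 -0.01696186  0.076     ] [ 0.58052728 -0.20774048  0.        ]
```

View pics/z1.png

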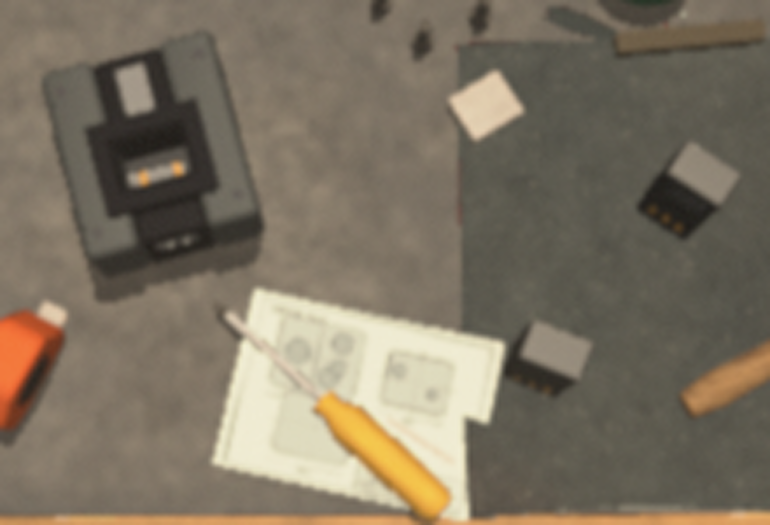

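View pics/z2.png

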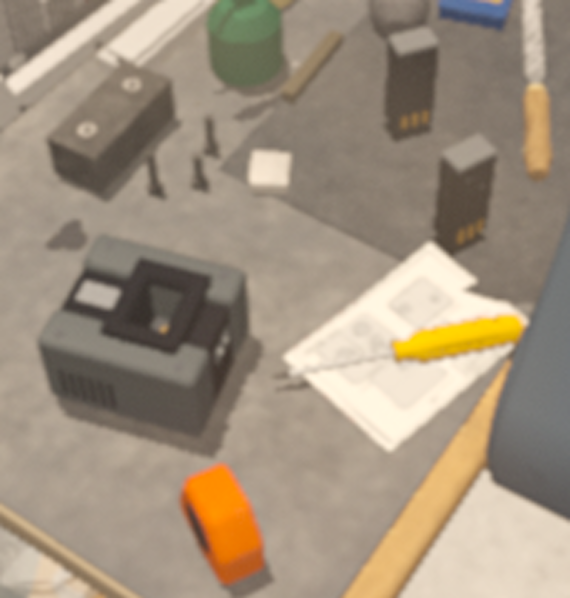

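```bash
cat > fit.py <<'E'
from h import *
from scipy.optimize import minimize
def hullmask(cam,P):
    m=np.zeros((480,640),np.uint8); cv2.fillConvexPoly(m,np.round(cv2.convexHull(proj(cam,P).astype(np.float32))[:,0]*16).astype(np.int32),1,shift=4); return m>0
def box(x,y,a,lx,ly,z0,z1):
    c,s=np.cos(a),np.sin(a)
    return np.array([[x+c*u-s*v,y+s*u+c*v,z] for u in lx for v in ly for z in(z0,z1)])
E
python3 - <<'E'
from fit import *
for c in('top','scene'): imaging.capture(c)
M={}
for n,guess in(('battery',np.array([.4187,-.2289,.05])),('charger',np.array([.5348,-.017,.04]))):
  for c in('top','scene'):
    best=None;pp=proj(c,guess)[0]
    for d in spotter.cut_out(n,c):
        ys,xs=np.nonzero(d['mask']); e=np.hypot(xs.mean()-pp[0],ys.mean()-pp[1])
        print(n,c,d['score'],np.round(d['rect']),round(e,1),d['mask'].sum())
        if best is None or e<best[0]: best=(e,d['mask'])
    if best is not None and best[0]<20: M[n,c]=best[1]
np.save('masks.npy',M,allow_pickle=True)
dims={'battery':((-.012,.012),(-.018,.018),0,.096),'charger':((-.046,.066),(-.05,.05),0,.076)}
from itertools import product
for n in dims:
    if (n,'top') not in M and (n,'scene') not in M: continue
    g=[.4187,-.2289] if n=='battery' else [.5348,-.017]
    def cost(p,cams):
        r=0
        for c in cams:
            if (n,c) in M:
                h=hullmask(c,box(*p,*dims[n])); m=M[n,c]; r+=1-(h&m).sum()/(h|m).sum()
        return r
    for cams in(('top',),('scene',),('top','scene')):
        best=min((minimize(lambda q:cost([q[0]/100,q[1]/100,q[2]],cams),[g[0]*100,g[1]*100,a0],method='Nelder-Mead',options=dict(initial_simplex=[[g[0]*100,g[1]*100,a0],[g[0]*100+.6,g[1]*100,a0],[g[0]*100,g[1]*100+.6,a0],[g[0]*100,g[1]*100,a0+.2]])) for a0 in (np.radians([-75,-50,-25,0,25,50,75,90]) if n=='battery' else [.0,.2])),key=lambda r:r.fun)
        print(n,cams,best.x[:2]*10,np.degrees(best.x[2]),best.fun)
E
```

```text
battery top 0.8 [410. 220.  28.  21.] 65.4 454
battery top 0.76 [374. 268.  22.  19.] 3.7 359
battery scene 0.67 [339. 170.  18.  42.] 45.0 660
battery scene 0.61 [358. 208.  27.  43.] 1.4 719
charger top 0.59 [236. 183.  66.  76.] 3.7 3191
charger scene 0.95 [222. 244.  68.  70.] 4.3 3644
charger scene 0.61 [268. 324.  33.  43.] 70.7 847
battery ('top',) [ 422.52131816 -234.39591644] -39.670043499035955 0.18055555555555558
battery ('scene',) [ 420.08796233 -230.90827768] -3.8671080850239172 0.08823529411764708Traceback (most recent call last):
  File "<stdin>", line 25, in <module>
  File "<stdin>", line 25, in <genexpr>
    res = _minimize_neldermead(fun, x0, args, callback, bounds=bounds,
                               **options)
    fxcc = func(xcc)
    fx = function(np.copy(x), *(wrapper_args + args))
  File "<stdin>", line 25, in <lambda>
  File "<stdin>", line 22, in cost
  File "fit.py", line 4, in hullmask
    m=np.zeros((480,640),np.uint8); cv2.fillConvexPoly(m,np.round(cv2.convexHull(proj(cam,P).astype(np.float32))[:,0]*16).astype(np.int32),1,shift=4); return m>0
                                                                                 ~~~~^^^^^^^
  File "h.py", line 8, in proj
    f,cx,cy,R,t=K(cam); c=np.atleast_2d(X)@R.T+t; return np.c_[cx+f*c[:,0]/c[:,2],cy+f*c[:,1]/c[:,2]]
                ~^^^^^
  File "h.py", line 6, in K
    p=imaging.camera_params(cam); f=240/np.tan(np.radians(p['fov_y'])/2); return f,p['cx'],p['cy'],np.array(p['R']),np.array(p['t'])
ValueError: time passes only in moves, steps and waits
```

```bash
python3 - <<'E'
from h import *
import pickle
pickle.dump({c:K(c) for c in('top','scene')},open('K.pkl','wb'))
E
sed -i 's/^def K(cam):/import pickle\ndef K(cam): return pickle.load(open("K.pkl","rb"))[cam]\ndef K0(cam):/' h.py
python3 - <<'E'
import cv2,numpy as np
def crop(f,x0,y0,w,h,s,o):
    a=cv2.imread(f)[y0:y0+h,x0:x0+w]; a=cv2.resize(a,None,fx=s,fy=s,interpolation=cv2.INTER_CUBIC)
    a=cv2.convertScaleAbs(a,alpha=1.6)
    for i in range(0,w,5): cv2.line(a,(i*s,0),(i*s,6 if i%10 else 14),(0,255,255)); (i%10==0) and cv2.putText(a,str(x0+i),(i*s,26),0,.4,(0,255,255))
    for i in range(0,h,5): cv2.line(a,(0,i*s),(6 if i%10 else 14,i*s),(0,255,255)); (i%10==0) and cv2.putText(a,str(y0+i),(16,i*s+4),0,.4,(0,255,255))
    return a
cv2.imwrite('pics/c1.png',np.hstack([crop('pics/top0.png',365,255,35,40,11,0),crop('pics/scene0.png',350,200,36,55,8,0)[:440]]))
cv2.imwrite('pics/c2.png',crop('pics/top0.png',235,180,70,80,7,0))
cv2.imwrite('pics/c3.png',crop('pics/scene0.png',215,238,85,75,8,0))
E
```

```text
(no output)
```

View pics/c1.png

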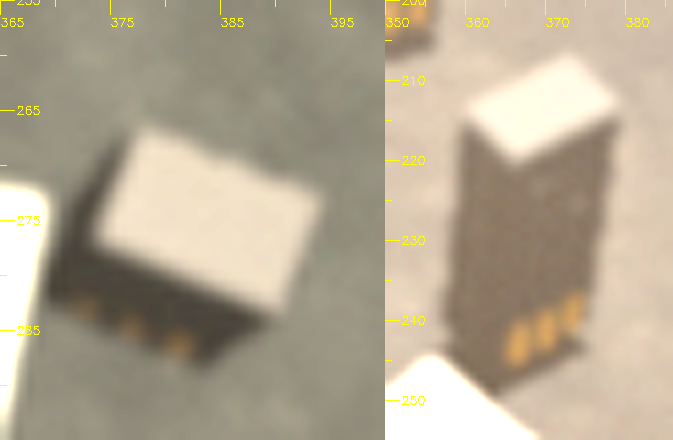

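View pics/c2.png

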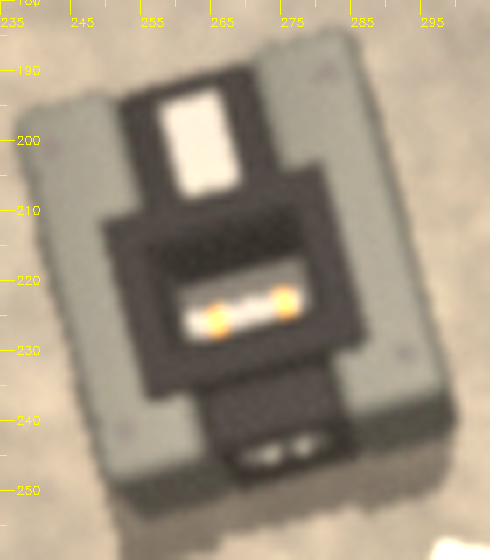

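View pics/c3.png

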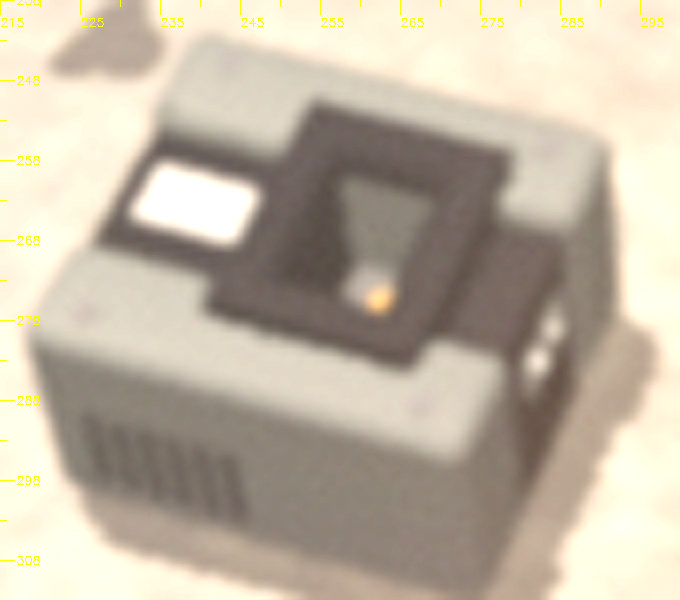

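```bash
cat > q.py <<'E'
from h import *
def quad(cam,pts,z,nm):
    P=np.array([atz(cam,u,v,z) for u,v in pts]); 
    e=[np.linalg.norm(P[i]-P[(i+1)%4])*1000 for i in range(4)]
    a=[np.degrees(np.arctan2(*(P[(i+1)%4]-P[i])[[1,0]])) for i in range(4)]
    print(nm,cam,'c',np.round(P.mean(0)*1000,1)[:2],'edges',np.round(e,1),'ang',np.round(a,1))
E
python3 - <<'E'
from q import *
quad('top',[(377.3,266.8),(393,273),(389.5,283.3),(373.3,277)],.096,'bat')
quad('scene',[(372,207),(378.5,213.5),(366.3,220),(360.3,214)],.096,'bat')
quad('top',[(250,211),(280.5,203.5),(286.5,229.5),(256.5,236.5)],.076,'col')
quad('scene',[(254.5,251),(278,257.5),(266.3,284),(241,275)],.076,'col')
E
```

```text
bat top c [ 420.5 -233.1] edges [30.8 20.2 31.6 20.4] ang [-112.3  159.5   68.1  -22.7]
bat scene c [ 420.3 -230.6] edges [21.8 31.4 19.8 32. ] ang [ 155.4   68.7  -23.4 -107.8]
col top c [530.7 -17.8] edges [60.7 53.2 58.9 52.3] ang [ -76.1 -166.9  103.1   15.1]
col scene c [529.9 -14.9] edges [48.8 64.  52.1 60.6] ang [-165.5  107.7   10.9  -75.1]
```

Request:
apply_moves --steps '[{"x": 21,"y": 31,"z": 0,"spin": -0.055},{"x": 21,"y": 31,"z": 0,"spin": -0.055},{"x": 21,"y": 31,"z": 0,"spin": -0.055},{"x": 21,"y": 31,"z": 0,"spin": -0.055},{"x": 21,"y": 31,"z": 0,"spin": -0.055},{"x": 21,"y": 31,"z": 0,"spin": -0.055},{"x": 21,"y": 31,"z": 0,"spin": -0.055},{"x": 21,"y": 31,"z": 0,"spin": -0.055},{"x": 21,"y": 31,"z": 0,"spin": -0.055},{"x": 21,"y": 31,"z": 0,"spin": -0.055},{"x": 21,"y": 31,"z": 0,"spin": -0.055},{"x": 21,"y": 31,"z": 0,"spin": -0.055}]' --grip 70

```text
time_s: 1.8
position: [0.421, -0.2236, 0.2328]
tcp_rot: [[-0.419, -0.0, 0.908], [-0.908, -0.01, -0.419], [0.01, -1.0, 0.004]]
force: [0.3, -0.5, -0.1]
opening: 0.807
```

Request:
apply_moves --steps '[{"x": 0,"y": -8,"z": -40,"spin": 0.04},{"x": 0,"y": 0,"z": -40,"spin": 0},{"x": 0,"y": 0,"z": -20,"spin": 0},{"x": 0,"y": 0,"z": 0,"spin": 0}]'

```text
time_s: 2.2
position: [0.4267, -0.2276, 0.133]
tcp_rot: [[-0.372, 0.009, 0.928], [-0.928, -0.016, -0.372], [0.012, -1.0, 0.014]]
force: [-0.2, -0.0, -0.1]
opening: 0.806
```

```bash
cat >> h.py <<'E'
def crop(f,x0,y0,w,h,s):
    a=cv2.imread(f)[y0:y0+h,x0:x0+w]; a=cv2.resize(a,None,fx=s,fy=s,interpolation=cv2.INTER_CUBIC)
    a=cv2.convertScaleAbs(a,alpha=1.6)
    h,w=a.shape[0]//s,a.shape[1]//s
    for i in range(0,w,5): cv2.line(a,(i*s,0),(i*s,6 if i%10 else 14),(0,255,255)); (i%10==0) and cv2.putText(a,str(x0+i),(i*s,26),0,.4,(0,255,255))
    for i in range(0,h,5): cv2.line(a,(0,i*s),(6 if i%10 else 14,i*s),(0,255,255)); (i%10==0) and cv2.putText(a,str(y0+i),(16,i*s+4),0,.4,(0,255,255))
    return a
def both(n,cu,w,h,s):
    for c in('top','scene'):
        snap(c,f'{c}{n}'); x,y=proj(c,cu)[0]; cv2.imwrite(f'pics/{c}{n}z.png',crop(f'pics/{c}{n}.png',int(max(0,x-w/2)),int(max(0,y-h/2)),w,h,s))
E
python3 - <<'E'
from h import *
st(); both('1',[.42,-.232,.1],100,75,8)
E
```

```text
{'time_s': 2.2, 'joint_positions': [-41.1178, 28.1966, 108.1025, -0.536, 42.7131, 71.1112], 'tau': [0.0016, -34.4812, -10.65, 0.0322, -0.3583, 0.0034], 'position': [0.4267, -0.2276, 0.133], 'tcp_rot': [[-0.372, 0.0088, 0.9282], [-0.9281, -0.0161, -0.3719], [0.0117, -0.9998, 0.0142]], 'force': [-0.1749, -0.0466, -0.0715], 'moment': [0.0754, 0.0555, -0.0332], 'opening': 0.8059}
```

View pics/top1z.png

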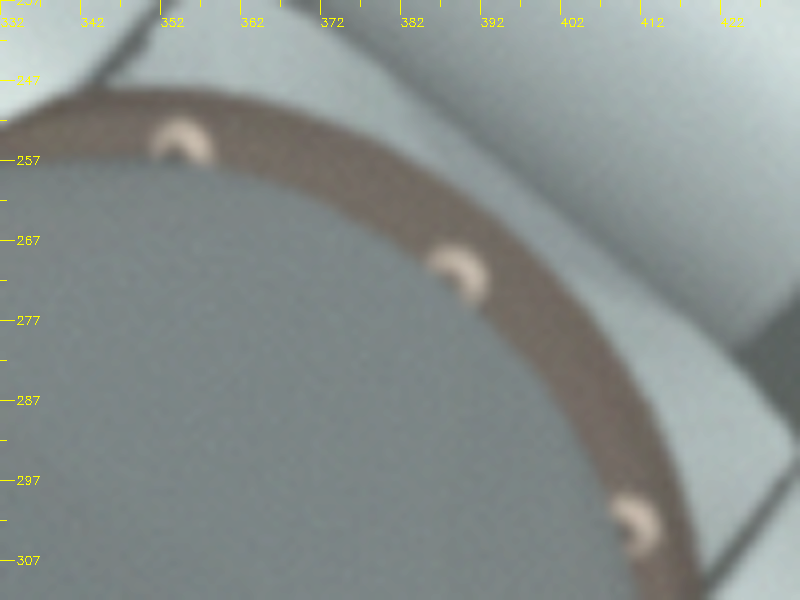

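View pics/scene1z.png

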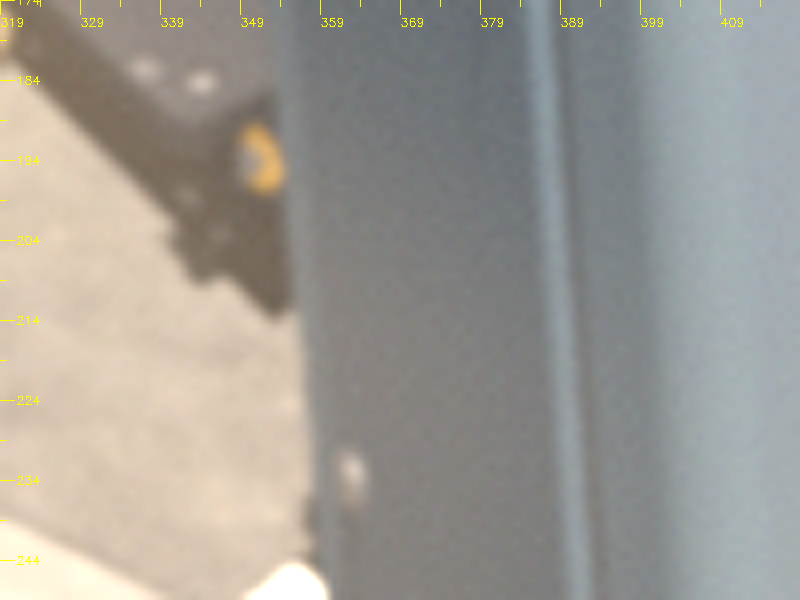

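Request:
apply_moves --steps '[{"x": -6,"y": -4.5,"z": 0,"spin": -0.005},{"x": 0,"y": 0,"z": 0,"spin": 0},{"x": 0,"y": 0,"z": 0,"spin": 0}]'

```text
time_s: 2.6
position: [0.423, -0.2359, 0.1386]
tcp_rot: [[-0.378, 0.018, 0.925], [-0.926, -0.024, -0.378], [0.016, -1.0, 0.026]]
force: [-0.1, 0.6, -0.1]
opening: 0.806
```

Request:
apply_moves --steps '[{"x": 0,"y": 0,"z": 0,"spin": 0}]'

```text
time_s: 2.7
position: [0.4232, -0.2365, 0.1394]
tcp_rot: [[-0.379, 0.019, 0.925], [-0.925, -0.026, -0.378], [0.017, -0.999, 0.027]]
force: [-0.4, 0.3, 0.2]
opening: 0.804
```

Request:
apply_moves --steps '[{"x": 0,"y": 0,"z": 0,"spin": 0}]'

```text
time_s: 2.8
position: [0.4235, -0.2369, 0.14]
tcp_rot: [[-0.379, 0.02, 0.925], [-0.925, -0.027, -0.379], [0.017, -0.999, 0.029]]
force: [-0.4, 0.1, 0.7]
opening: 0.801
```

```bash
python3 - <<'E'
from h import *
for i in range(3):
    s=read_state();print(s['time_s'],s['position'],np.round(s['qvel'],2),np.round(s['tcp_rot'],4).tolist())
E
```

```text
2.8 [ 0.423454   -0.23688014  0.14002046] [-0.24 -0.56 -0.12  0.04  0.07 -0.07] [[-0.3793, 0.0201, 0.9251], [-0.9251, -0.0265, -0.3787], [0.0169, -0.9994, 0.0287]]
2.8 [ 0.423454   -0.23688014  0.14002046] [-0.24 -0.56 -0.12  0.04  0.07 -0.07] [[-0.3793, 0.0201, 0.9251], [-0.9251, -0.0265, -0.3787], [0.0169, -0.9994, 0.0287]]
2.8 [ 0.423454   -0.23688014  0.14002046] [-0.24 -0.56 -0.12  0.04  0.07 -0.07] [[-0.3793, 0.0201, 0.9251], [-0.9251, -0.0265, -0.3787], [0.0169, -0.9994, 0.0287]]
```

Request:
apply_moves --steps '[{"x": 0,"y": 0,"z": 0,"spin": 0},{"x": 0,"y": 0,"z": 0,"spin": 0},{"x": 0,"y": 0,"z": 0,"spin": 0},{"x": 0,"y": 0,"z": 0,"spin": 0}]'

```text
time_s: 3.2
position: [0.4236, -0.2369, 0.1404]
tcp_rot: [[-0.379, 0.021, 0.925], [-0.925, -0.027, -0.379], [0.017, -0.999, 0.029]]
force: [-0.2, 0.0, -0.4]
opening: 0.805
```

```bash
python3 - <<'E'
from h import *
s=read_state();print(s['time_s'],s['position'],np.round(s['qvel'],2),np.round(s['tcp_rot'],4).tolist(),s['joint_positions'],s['tau'])
imaging.capture('top');imaging.capture('top');imaging.capture('top');imaging.capture('top');
s=read_state();print(s['time_s'],s['position'],np.round(s['qvel'],2),np.round(s['tcp_rot'],4).tolist(),s['joint_positions'])
E
```

```text
3.2 [ 0.42363175 -0.23690306  0.14039322] [ 0.05  0.03 -0.04  0.11  0.04 -0.04] [[-0.3791, 0.0207, 0.9251], [-0.9252, -0.027, -0.3785], [0.0171, -0.9994, 0.0293]] [-42.21457975  27.27328978 108.16605644  -0.51643279  42.64560414
  70.4262929 ] [-1.16174723e-02 -3.49337983e+01 -1.09559467e+01  2.66212947e-02
 -1.80213824e-01  2.44081632e-03]
3.4 [ 0.42362647 -0.2369369   0.14038943] [ 0.   -0.03  0.07  0.04  0.06 -0.07] [[-0.3792, 0.0207, 0.9251], [-0.9252, -0.027, -0.3786], [0.0172, -0.9994, 0.0294]] [-42.21774724  27.27395617 108.16567475  -0.51715274  42.64368516
  70.42758819]
```

Request:
apply_moves --steps '[{"x": 0,"y": 0,"z": 40,"spin": 0},{"x": 0,"y": 0,"z": 40,"spin": 0},{"x": 0,"y": 0,"z": 0,"spin": 0},{"x": 0,"y": 0,"z": 0,"spin": 0},{"x": 0,"y": 0,"z": 0,"spin": 0},{"x": 0,"y": 0,"z": 0,"spin": 0}]'

```text
time_s: 4.0
position: [0.4219, -0.2354, 0.2198]
tcp_rot: [[-0.379, 0.015, 0.925], [-0.925, -0.022, -0.379], [0.015, -1.0, 0.022]]
force: [0.4, 0.7, -0.2]
opening: 0.803
```

Request:
apply_moves --steps '[{"x": 0,"y": 0,"z": 40,"spin": 0},{"x": 0,"y": 0,"z": 40,"spin": 0},{"x": 0,"y": 0,"z": 0,"spin": 0},{"x": 0,"y": 0,"z": 0,"spin": 0},{"x": 0,"y": 0,"z": 0,"spin": 0},{"x": 0,"y": 0,"z": 0,"spin": 0}]'

```text
time_s: 4.6
position: [0.4179, -0.2321, 0.2934]
tcp_rot: [[-0.379, 0.0, 0.925], [-0.925, -0.008, -0.379], [0.008, -1.0, 0.003]]
force: [-0.1, 0.1, 0.4]
opening: 0.804
```

Request:
apply_moves --steps '[{"x": 0,"y": 0,"z": -5,"spin": 0},{"x": 0,"y": 0,"z": -10,"spin": 0},{"x": 0,"y": 0,"z": -15,"spin": 0},{"x": 0,"y": 0,"z": -20,"spin": 0},{"x": 0,"y": 0,"z": -20,"spin": 0},{"x": 0,"y": 0,"z": -20,"spin": 0},{"x": 0,"y": 0,"z": -20,"spin": 0},{"x": 0,"y": 0,"z": -20,"spin": 0},{"x": 0,"y": 0,"z": -15,"spin": 0},{"x": 0,"y": 0,"z": -10,"spin": 0},{"x": 0,"y": 0,"z": -5,"spin": 0},{"x": 0,"y": 0,"z": 0,"spin": 0}]'

```text
time_s: 5.8
position: [0.4125, -0.2275, 0.1152]
tcp_rot: [[-0.38, -0.013, 0.925], [-0.925, 0.004, -0.38], [0.001, -1.0, -0.014]]
force: [0.1, 0.2, 1.1]
opening: 0.802
```

Request:
apply_moves --steps '[{"x": 2,"y": -1,"z": 0,"spin": 0},{"x": 3,"y": -2,"z": 0,"spin": 0},{"x": 2,"y": -1,"z": 0,"spin": 0},{"x": 1,"y": -0.5,"z": 0,"spin": 0},{"x": 0,"y": 0,"z": 0,"spin": 0},{"x": 0,"y": 0,"z": 0,"spin": 0}]'

```text
time_s: 6.4
position: [0.4231, -0.234, 0.1177]
tcp_rot: [[-0.38, -0.008, 0.925], [-0.925, -0.001, -0.38], [0.004, -1.0, -0.007]]
force: [0.6, 0.8, 0.2]
opening: 0.802
```

Request:
apply_moves --steps '[{"x": -1,"y": 1,"z": -3,"spin": 0},{"x": -1,"y": 0.5,"z": -5,"spin": 0},{"x": 0,"y": 0,"z": -5,"spin": 0},{"x": 0,"y": 0,"z": -5,"spin": 0},{"x": 0,"y": 0,"z": -5,"spin": 0},{"x": 0,"y": 0,"z": -3,"spin": 0},{"x": 0,"y": 0,"z": 0,"spin": 0},{"x": 0,"y": 0,"z": 0,"spin": 0}]'

```text
time_s: 7.2
position: [0.4202, -0.2317, 0.0887]
tcp_rot: [[-0.38, -0.01, 0.925], [-0.925, 0.001, -0.38], [0.003, -1.0, -0.009]]
force: [0.5, 0.0, 0.4]
opening: 0.804
```

Request:
apply_moves --steps '[{"x": 0,"y": 0,"z": -3,"spin": 0},{"x": 0,"y": 0,"z": -5,"spin": 0},{"x": 0,"y": 0,"z": -4,"spin": 0},{"x": 0,"y": 0,"z": -2,"spin": 0},{"x": 0,"y": 0,"z": 0,"spin": 0},{"x": 0,"y": 0,"z": 0,"spin": 0}]'

```text
time_s: 7.8
position: [0.4205, -0.232, 0.0737]
tcp_rot: [[-0.38, -0.009, 0.925], [-0.925, 0.0, -0.38], [0.003, -1.0, -0.009]]
force: [0.9, 0.3, -1.0]
opening: 0.804
```

Request:
apply_moves --steps '[{"x": 0,"y": 0,"z": 0,"spin": 0},{"x": 0,"y": 0,"z": 0,"spin": 0},{"x": 0,"y": 0,"z": 0,"spin": 0},{"x": 0,"y": 0,"z": 0,"spin": 0},{"x": 0,"y": 0,"z": 0,"spin": 0},{"x": 0,"y": 0,"z": 0,"spin": 0}]' --grip 20

```text
time_s: 8.4
position: [0.4207, -0.2322, 0.0742]
tcp_rot: [[-0.38, -0.008, 0.925], [-0.925, -0.001, -0.38], [0.004, -1.0, -0.008]]
force: [-0.1, -1.5, -0.8]
opening: 0.414
```

Request:
apply_moves --steps '[{"x": 0,"y": 0,"z": 4,"spin": 0},{"x": 0,"y": 0,"z": 8,"spin": 0},{"x": 0,"y": 0,"z": 12,"spin": 0},{"x": 0,"y": 0,"z": 15,"spin": 0},{"x": 0,"y": 0,"z": 15,"spin": 0},{"x": 0,"y": 0,"z": 15,"spin": 0},{"x": 0,"y": 0,"z": 15,"spin": 0},{"x": 0,"y": 0,"z": 12,"spin": 0},{"x": 0,"y": 0,"z": 8,"spin": 0},{"x": 0,"y": 0,"z": 4,"spin": 0},{"x": 0,"y": 0,"z": 0,"spin": 0},{"x": 0,"y": 0,"z": 0,"spin": 0}]'

```text
time_s: 9.6
position: [0.4186, -0.2302, 0.1899]
tcp_rot: [[-0.38, -0.01, 0.925], [-0.925, 0.001, -0.38], [0.003, -1.0, -0.009]]
force: [-0.4, -0.3, -1.8]
opening: 0.414
```

Request:
apply_moves --steps '[{"x": 2,"y": 4,"z": 0,"spin": 0.01},{"x": 4,"y": 8,"z": 0,"spin": 0.02},{"x": 6,"y": 12,"z": 0,"spin": 0.035},{"x": 8,"y": 15,"z": 0,"spin": 0.045},{"x": 8,"y": 15,"z": 0,"spin": 0.045},{"x": 8,"y": 15,"z": 0,"spin": 0.045},{"x": 8,"y": 15,"z": 0,"spin": 0.045},{"x": 8,"y": 15,"z": 0,"spin": 0.045},{"x": 6,"y": 12,"z": 0,"spin": 0.035},{"x": 4,"y": 8,"z": 0,"spin": 0.02},{"x": 2,"y": 4,"z": 0,"spin": 0.01},{"x": 0,"y": 0,"z": 0,"spin": 0}]'

```text
time_s: 10.8
position: [0.4847, -0.0913, 0.1855]
tcp_rot: [[-0.001, -0.019, 1.0], [-1.0, 0.003, -0.001], [-0.003, -1.0, -0.019]]
force: [0.3, 1.2, -1.6]
opening: 0.411
```

Request:
apply_moves --steps '[{"x": 2,"y": 4,"z": 0,"spin": 0.01},{"x": 4,"y": 7,"z": 0,"spin": 0.02},{"x": 6,"y": 9,"z": 0,"spin": 0.03},{"x": 7,"y": 11,"z": 0,"spin": 0.035},{"x": 7,"y": 11,"z": 0,"spin": 0.035},{"x": 7,"y": 11,"z": 0,"spin": 0.035},{"x": 6,"y": 8,"z": 0,"spin": 0.03},{"x": 4,"y": 6,"z": 0,"spin": 0.02},{"x": 2,"y": 4,"z": 0,"spin": 0.01},{"x": 0,"y": 0,"z": 0,"spin": 0},{"x": 0,"y": 0,"z": 0,"spin": 0}]'

```text
time_s: 11.9
position: [0.5337, -0.0141, 0.1851]
tcp_rot: [[0.241, -0.019, 0.97], [-0.971, -0.002, 0.241], [-0.003, -1.0, -0.019]]
force: [-0.0, 0.3, -0.6]
opening: 0.412
```

```bash
python3 - <<'E'
from h import *
st(); both('2',[.53,-.017,.11],100,75,8)
E
```

```text
{'time_s': 11.9, 'joint_positions': [-13.3189, 27.1737, 97.0736, -0.412, 56.8123, 62.963], 'tau': [0.2073, -38.9338, -14.824, 0.0574, 0.0107, -0.0023], 'position': [0.5337, -0.0141, 0.1851], 'tcp_rot': [[0.241, -0.0194, 0.9703], [-0.9705, -0.0016, 0.241], [-0.0031, -0.9998, -0.0192]], 'force': [-0.026, 0.3324, -0.6335], 'moment': [-0.0447, -0.0042, -0.0155], 'opening': 0.4118}
```

View pics/top2.png

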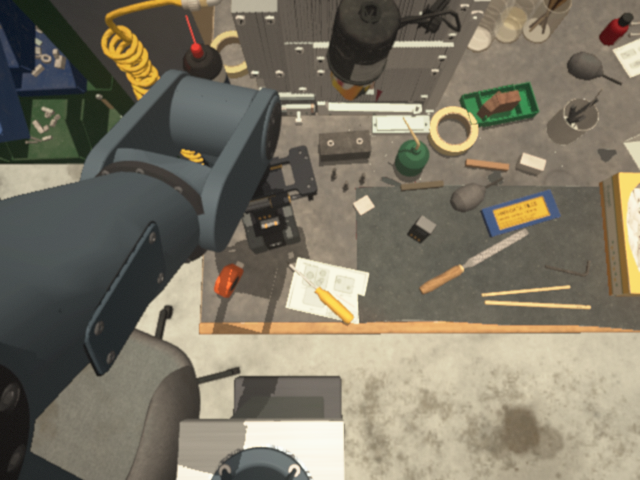

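View pics/scene2z.png

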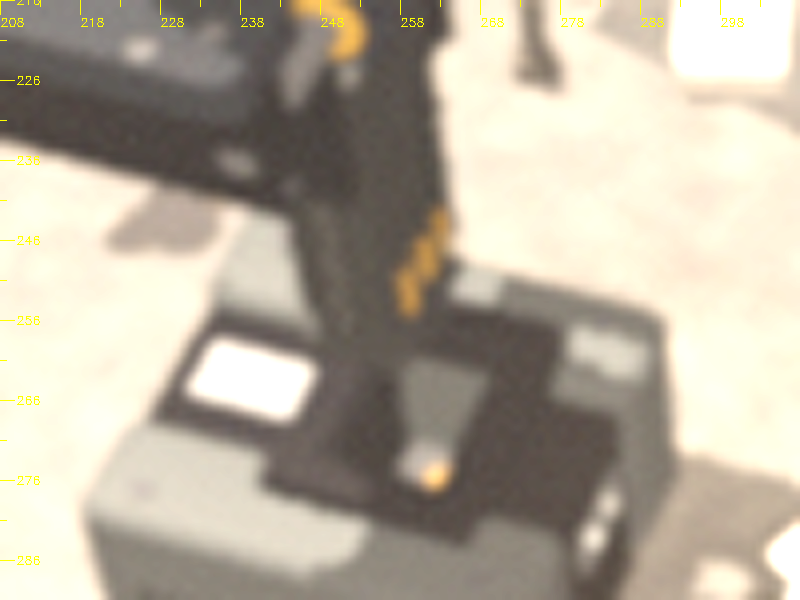

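View pics/top2z.png

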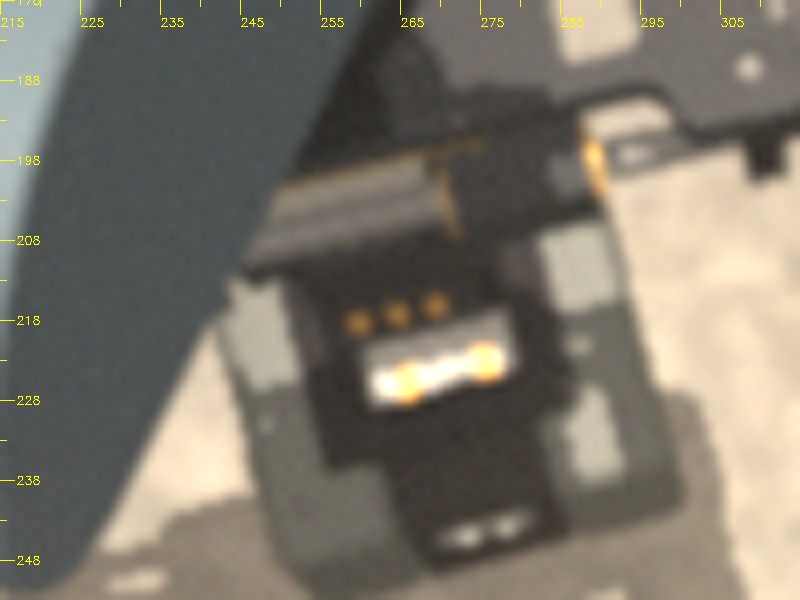

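```bash
python3 - <<'E'
from q import *
for z in(.066,.07,.076): quad('top',[(237,198),(284,184),(298,236.5),(251,249)],z,'body')
for z in(.066,.07,.076): quad('scene',[(238,243),(290,256),(270.5,295),(219.5,279)],z,'body')
# expected pack outline at current pose
s=read_state();p=s['position']
a=np.radians(13.7)
for c in('top','scene'):
    from fit import box
    for z in(.111,.207): print(c,z,np.round(proj(c,box(.5337-.0008*(z<.15),-.0141,a,(-.012,.012),(-.018,.018),z,z)[::2]),1).tolist())
E
```

```text
body top c [540.1 -14.7] edges [ 96.5 110.   93.7 106.5] ang [ -73.1 -165.2  104.8   16.3]
body top c [539.1 -15.2] edges [ 96.1 109.5  93.2 106. ] ang [ -73.1 -165.2  104.8   16.3]
body top c [537.6 -15.9] edges [ 95.4 108.7  92.6 105.3] ang [ -73.1 -165.2  104.8   16.3]
body scene c [542.9 -12.8] edges [109.6  95.7 103.2  91.4] ang [-163.9  104.5   13.6  -71.5]
body scene c [540.6 -10.7] edges [108.9  95.1 102.6  90.8] ang [-163.9  104.5   13.6  -71.5]
body scene c [537.1  -7.4] edges [107.9  94.2 101.6  90. ] ang [-163.9  104.5   13.6  -71.5]
top 0.111 [[275.1, 218.2], [256.1, 222.8], [272.2, 206.1], [253.3, 210.6]]
top 0.207 [[269.0, 203.7], [247.6, 208.8], [265.8, 190.0], [244.5, 195.2]]
scene 0.111 [[266.8, 248.8], [258.4, 263.3], [254.8, 245.4], [246.2, 259.7]]
scene 0.207 [[261.5, 211.3], [252.1, 226.2], [248.4, 207.9], [238.8, 222.5]]
```

```bash
python3 - <<'E'
from h import *
for c,(x0,y0,w,h) in dict(top=(230,175,80,85),scene=(212,235,90,85)).items():
    g=cv2.cvtColor(cv2.imread(f'pics/{c}0.png'),6)[y0:y0+h,x0:x0+w]
    g=cv2.resize(g,None,fx=4,fy=4,interpolation=cv2.INTER_CUBIC)
    L=cv2.createLineSegmentDetector(cv2.LSD_REFINE_ADV).detect(g)[0][:,0]
    for l in L:
        if np.hypot(l[2]-l[0],l[3]-l[1])<45: continue
        p=(l+.5)/4-.5; p[[0,2]]+=x0;p[[1,3]]+=y0
        A,B=atz(c,p[0],p[1],.074),atz(c,p[2],p[3],.074); d=B-A; an=np.degrees(np.arctan2(d[1],d[0])); an=(an+45)%90-45
        m=(A+B)/2
        # local coords relative (530,-16) yaw 14.5
        a=np.radians(14.5); v=np.array([m[0]-.530,m[1]+.0165])*1000
        print(c,np.round(p,1),'len',round(np.linalg.norm(d)*1000),'ang',round(an,1),'local',np.round([np.cos(a)*v[0]+np.sin(a)*v[1],-np.sin(a)*v[0]+np.cos(a)*v[1]],1), 'dir',"x" if abs(((np.degrees(np.arctan2(d[1],d[0]))-14.5+90)%180)-90)<20 else "y")
E
```

```text
top [262.1 228.3 277.4 224. ] len 30 ang 15.6 local [-11.6  -1. ] dir y
top [309.1 258.9 297.2 256.8] len 23 ang -10.4 local [-87.9 -47.8] dir y
top [257.1 194.9 260.5 207.4] len 26 ang 15.5 local [42.6  7.8] dir x
top [268.8 204.9 265.6 192.7] len 26 ang 15.0 local [42.9 -9.2] dir x
top [273.8 221.2 262.  224.2] len 23 ang 14.0 local [-4.   0.9] dir y
top [250.2 193.6 270.7 187.8] len 42 ang 15.9 local [62.3 -0.2] dir y
top [280.6 203.1 287.3 227.5] len 50 ang 15.3 local [  2.5 -32.6] dir x
top [255.2 236.2 248.7 211.5] len 51 ang 15.6 local [ 1.8 31.2] dir x
top [254.6 208.7 250.8 194.7] len 29 ang 15.9 local [44.5 19.5] dir x
top [244.4 230.9 240.6 217.9] len 27 ang 17.6 local [ 5.5 49. ] dir x
top [285.9 185.1 298.2 230.1] len 94 ang 15.0 local [ 13.6 -51.6] dir x
top [276.7 216.2 260.6 220.6] len 32 ang 15.4 local [ 3.9 -2.6] dir y
top [284.9 252.  266.5 256.5] len 36 ang 13.7 local [-67.8   1. ] dir y
top [270.9 189.5 274.7 203.2] len 29 ang 15.7 local [ 44.9 -20.8] dir x
scene [230.8 264.9 243.3 268.3] len 26 ang 15.6 local [41.9 14.5] dir x
scene [246.6 260.8 234.1 257.5] len 26 ang 15.4 local [43.7 -3.8] dir x
scene [225.3 268.4 233.1 255.1] len 34 ang 15.3 local [60.9  8.7] dir y
scene [290.9 256.  292.1 277.9] len 52 ang 38.3 local [-54.6 -18.7] dir y
scene [265.8 284.2 239.3 276.8] len 53 ang 15.2 local [ 1.1 34.2] dir x
scene [222.8 297.7 217.3 279.1] len 44 ang -35.2 local [49.1 69.2] dir y
scene [254.1 250.1 278.6 256.4] len 51 ang 15.7 local [  3.  -33.3] dir x
scene [240.5 272.1 226.6 268.4] len 28 ang 16.0 local [44.2 24.4] dir x
scene [240.  309.1 227.4 305.5] len 24 ang 16.0 local [ 7.9 97.4] dir x
scene [261.2 315.2 240.7 309.3] len 38 ang 16.0 local [-24.7  96.6] dir x
scene [289.3 296.8 284.2 307.2] len 23 ang 13.2 local [-75.3  56.7] dir y
scene [286.7 286.2 281.7 297.3] len 25 ang 15.9 local [-62.8  37.9] dir y
```

```bash
python3 - <<'E'
from h import *
C0=np.array([(372.5,283),(376.8,284.8),(381.4,286.4)]); C2=np.array([(259.8,218.3),(264.2,217.3),(268.8,216.4)])
a=np.radians(-22.3);ex=np.array([np.cos(a),np.sin(a)]);ey=np.array([-ex[1],ex[0]])
for z in(.004,.008,.012,.016):
    P=np.array([atz('top',u,v,z)[:2] for u,v in C0])-[.4205,-.2331]
    print(z,np.round(P@ex*1000,1),np.round(P@ey*1000,1))
    P=np.array([atz('top',u,v,z+.111)[:2] for u,v in C2]); d=P[0]-P[2]; an=np.arctan2(d[1],d[0]); print('  now yaw',np.degrees(an)-90, 'mid',P[1])
    b=np.radians(14);fx=np.array([np.cos(b),np.sin(b)]); print('   centre',(P.mean(0)+.012*fx)*1000)
# scene contacts
for z in(.008,.012):
  p=atz('scene',261.7,247.5,z+.111);fx=np.array([np.cos(b),np.sin(b)]);print('scene centre',(p[:2]+.012*fx)*1000)
  p=atz('scene',370.7,243,z);print('scene0 bat',(p[:2]+.012*ex)*1000)
E
```

```text
0.004 [-8.8 -8.9 -8.5] [  7.4  -2.  -11.8]
  now yaw 11.89279675878204 mid [ 0.5264135  -0.01475007]
   centre [537.99333806 -11.97282811]
0.008 [-9.3 -9.5 -9. ] [  7.7  -1.7 -11.5]
  now yaw 11.892796758781984 mid [ 0.52540752 -0.01527841]
   centre [536.98766138 -12.50055203]
0.012 [ -9.9 -10.   -9.6] [  7.9  -1.4 -11.1]
  now yaw 11.892796758782325 mid [ 0.52440153 -0.01580675]
   centre [535.9819847  -13.02827596]
0.016 [-10.4 -10.6 -10.1] [  8.2  -1.1 -10.8]
  now yaw 11.892796758782268 mid [ 0.52339554 -0.01633509]
   centre [534.97630803 -13.55599988]
scene centre [541.88927003 -23.8695691 ]
scene0 bat [ 421.50869572 -239.70578795]
scene centre [539.46350602 -21.40781147]
scene0 bat [ 420.12152476 -236.46675014]
```

Request:
apply_moves --steps '[{"x": -1,"y": -1,"z": -2,"spin": 0.01},{"x": -1,"y": -1,"z": -4,"spin": 0.01},{"x": -0.5,"y": -0.5,"z": -6,"spin": 0.007},{"x": 0,"y": 0,"z": -6,"spin": 0},{"x": 0,"y": 0,"z": -4,"spin": 0},{"x": 0,"y": 0,"z": -2,"spin": 0},{"x": 0,"y": 0,"z": 0,"spin": 0},{"x": 0,"y": 0,"z": 0,"spin": 0}]'

```text
time_s: 12.8
position: [0.5298, -0.0184, 0.1584]
tcp_rot: [[0.266, -0.021, 0.964], [-0.964, -0.002, 0.266], [-0.004, -1.0, -0.021]]
force: [-0.2, -0.6, -1.1]
opening: 0.413
```

```bash
python3 - <<'E'
from h import *
st(); both('3',[.53,-.017,.09],100,75,8)
E
```

```text
{'time_s': 12.8, 'joint_positions': [-13.852, 29.2296, 98.8907, -0.4893, 53.0428, 60.9965], 'tau': [-0.026, -39.2256, -13.4092, 0.0317, 0.0371, -0.001], 'position': [0.5298, -0.0184, 0.1584], 'tcp_rot': [[0.2663, -0.0213, 0.9636], [-0.9639, -0.0018, 0.2664], [-0.004, -0.9998, -0.021]], 'force': [-0.193, -0.5643, -1.116], 'moment': [-0.0047, 0.0295, -0.0054], 'opening': 0.4127}
```

View pics/top3z.png

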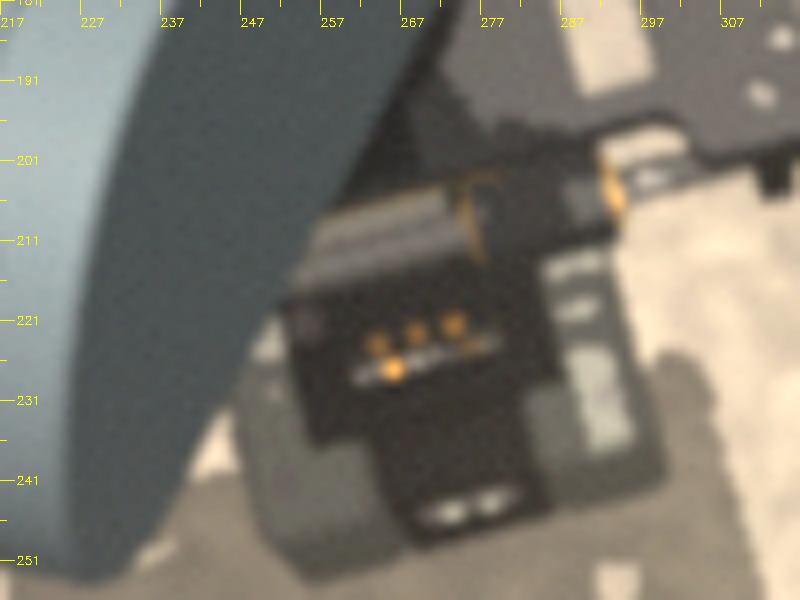

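View pics/scene3z.png

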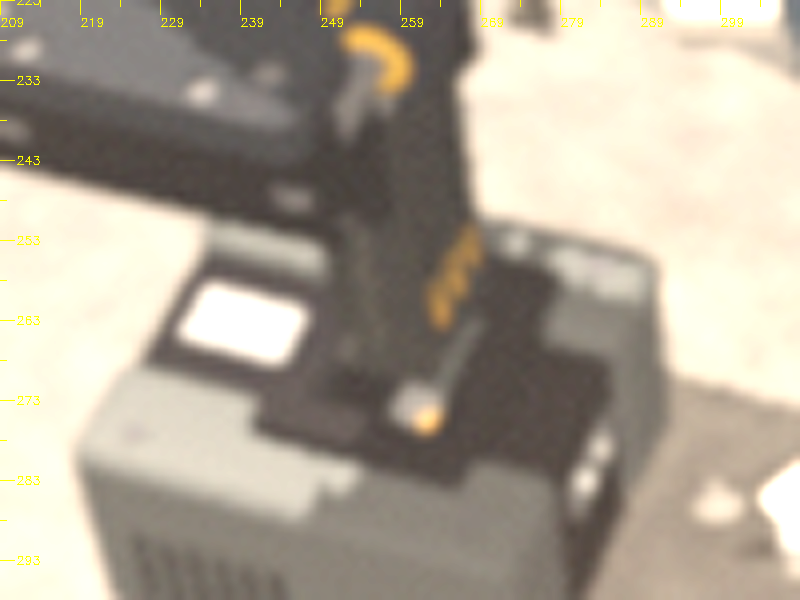

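```bash
python3 - <<'E'
from h import *
a=np.radians(15.5);ex=np.array([np.cos(a),np.sin(a)]);ey=np.array([-ex[1],ex[0]])
for nm,cam,u,v,z in (('lift','top',270.9,224.3,.030),('lift','top',270.9,224.3,.036),('pack','top',268.9,222.9,.102),('liftfront edge(LSD)','top',269.7,226.1,.032),('lifttop','top',268.6,218.4,.06)):
    p=atz(cam,u,v,z)[:2]-[.53,-.0165]; print(nm,z,'x',round(p@ex*1000,1),'y',round(p@ey*1000,1))
p=np.array([.5298-.0012,-.0184])-[.53,-.0165];print('tcp bottom',p@ex,p@ey)
for z in(.084,):
  for x in (-.012,.012):
    for y in(-.018,.018):
        w=np.array([.5286,-.0184])+x*ex+y*ey
        print(x,y,proj('top',[*w,z]),proj('scene',[*w,z]))
E
```

```text
lift 0.03 x 2.7 y -1.7
lift 0.036 x 1.2 y -2.0
pack 0.102 x -12.2 y -2.3
liftfront edge(LSD) 0.032 x -0.7 y 1.5
lifttop 0.06 x 7.8 y -1.8
tcp bottom -0.001856835549040718 -0.0014567641345868344
-0.012 -0.018 [[278.91654426 223.49470324]] [[271.0142286  257.36184224]]
-0.012 0.018 [[260.64404817 228.54639312]] [[263.57755131 271.94359805]]
0.012 -0.018 [[275.70737805 211.76147318]] [[259.20105481 254.26779103]]
0.012 0.018 [[257.51982706 216.76664086]] [[251.48592328 268.67148817]]
```

Request:
apply_moves --steps '[{"x": 0.5,"y": 0.2,"z": -2,"spin": 0.003},{"x": 0.5,"y": 0.2,"z": -2,"spin": 0},{"x": 0,"y": 0,"z": -2,"spin": 0},{"x": 0,"y": 0,"z": -2,"spin": 0},{"x": 0,"y": 0,"z": -2,"spin": 0},{"x": 0,"y": 0,"z": -2,"spin": 0}]'

```text
time_s: 13.5
position: [0.5316, -0.018, 0.1464]
tcp_rot: [[0.27, -0.019, 0.963], [-0.963, -0.002, 0.27], [-0.003, -1.0, -0.019]]
force: [0.9, -0.4, -0.9]
opening: 0.415
```

Request:
apply_moves --steps '[{"x": 0,"y": 0,"z": -2,"spin": 0},{"x": 0,"y": 0,"z": -2,"spin": 0},{"x": 0,"y": 0,"z": -2,"spin": 0},{"x": 0,"y": 0,"z": -2,"spin": 0}]'

```text
time_s: 13.9
position: [0.5315, -0.0177, 0.1377]
tcp_rot: [[0.269, -0.019, 0.963], [-0.963, -0.002, 0.269], [-0.004, -1.0, -0.019]]
force: [0.1, 2.0, -0.7]
opening: 0.408
```

Request:
apply_moves --steps '[{"x": 0,"y": 0,"z": -2,"spin": 0},{"x": 0,"y": 0,"z": -2.5,"spin": 0},{"x": 0,"y": 0,"z": -2.5,"spin": 0},{"x": 0,"y": 0,"z": -2.5,"spin": 0}]'

```text
time_s: 14.3
position: [0.5314, -0.0176, 0.1273]
tcp_rot: [[0.27, -0.019, 0.963], [-0.963, -0.002, 0.27], [-0.004, -1.0, -0.019]]
force: [0.8, 0.9, -0.9]
opening: 0.411
```

Request:
apply_moves --steps '[{"x": 0,"y": 0,"z": -2.5,"spin": 0},{"x": 0,"y": 0,"z": -2.5,"spin": 0},{"x": 0,"y": 0,"z": -2.5,"spin": 0},{"x": 0,"y": 0,"z": -2,"spin": 0}]'

```text
time_s: 14.7
position: [0.5313, -0.0176, 0.1167]
tcp_rot: [[0.269, -0.02, 0.963], [-0.963, -0.002, 0.269], [-0.004, -1.0, -0.02]]
force: [0.4, 0.4, -1.9]
opening: 0.412
```

Request:
apply_moves --steps '[{"x": 0,"y": 0,"z": -1.5,"spin": 0},{"x": 0,"y": 0,"z": -1.5,"spin": 0},{"x": 0,"y": 0,"z": -1,"spin": 0},{"x": 0,"y": 0,"z": -1,"spin": 0},{"x": 0,"y": 0,"z": -1,"spin": 0}]'

```text
time_s: 15.2
position: [0.5313, -0.0176, 0.1101]
tcp_rot: [[0.269, -0.02, 0.963], [-0.963, -0.001, 0.27], [-0.004, -1.0, -0.02]]
force: [-0.5, -0.3, -0.4]
opening: 0.411
```

Request:
apply_moves --steps '[{"x": 0,"y": 0,"z": -1,"spin": 0},{"x": 0,"y": 0,"z": -0.7,"spin": 0}]'

```text
time_s: 15.4
position: [0.5314, -0.0176, 0.1083]
tcp_rot: [[0.269, -0.02, 0.963], [-0.963, -0.001, 0.27], [-0.004, -1.0, -0.02]]
force: [-0.4, 0.7, -0.4]
opening: 0.413
```

Request:
apply_moves --steps '[{"x": 0,"y": 0,"z": -0.7,"spin": 0}]'

```text
time_s: 15.5
position: [0.5314, -0.0176, 0.1076]
tcp_rot: [[0.269, -0.02, 0.963], [-0.963, -0.001, 0.269], [-0.004, -1.0, -0.019]]
force: [0.1, -0.2, -1.0]
opening: 0.413
```

Request:
apply_moves --steps '[{"x": 0,"y": 0,"z": -0.7,"spin": 0},{"x": 0,"y": 0,"z": -0.7,"spin": 0}]'

```text
time_s: 15.7
position: [0.5314, -0.0176, 0.1061]
tcp_rot: [[0.269, -0.02, 0.963], [-0.963, -0.001, 0.269], [-0.004, -1.0, -0.019]]
force: [-0.9, 0.3, 3.6]
opening: 0.412
```

Request:
apply_moves --steps '[{"x": 0,"y": 0,"z": -0.7,"spin": 0}]'

```text
time_s: 15.8
position: [0.5315, -0.0175, 0.1059]
tcp_rot: [[0.269, -0.019, 0.963], [-0.963, -0.002, 0.27], [-0.004, -1.0, -0.019]]
force: [-1.3, 0.3, 4.2]
opening: 0.409
```

Request:
apply_moves --steps '[{"x": 0,"y": 0,"z": -0.7,"spin": 0}]'

```text
time_s: 15.9
position: [0.5316, -0.0175, 0.1056]
tcp_rot: [[0.269, -0.019, 0.963], [-0.963, -0.002, 0.27], [-0.004, -1.0, -0.019]]
force: [-1.7, -0.1, 3.7]
opening: 0.409
```

Request:
apply_moves --steps '[{"x": 0,"y": 0,"z": -0.7,"spin": 0}]'

```text
time_s: 16.0
position: [0.5318, -0.0174, 0.1052]
tcp_rot: [[0.27, -0.019, 0.963], [-0.963, -0.002, 0.27], [-0.003, -1.0, -0.018]]
force: [-1.5, 1.7, 3.7]
opening: 0.415
```

Request:
apply_moves --steps '[{"x": 0,"y": 0,"z": -1,"spin": 0},{"x": 0,"y": 0,"z": -1,"spin": 0}]'

```text
time_s: 16.2
position: [0.532, -0.0174, 0.1037]
tcp_rot: [[0.27, -0.018, 0.963], [-0.963, -0.002, 0.27], [-0.003, -1.0, -0.017]]
force: [-1.1, 1.5, 4.2]
opening: 0.415
```

Request:
apply_moves --steps '[{"x": 0,"y": 0,"z": -1.2,"spin": 0},{"x": 0,"y": 0,"z": -1.2,"spin": 0}]'

```text
time_s: 16.4
position: [0.5322, -0.0173, 0.1017]
tcp_rot: [[0.27, -0.017, 0.963], [-0.963, -0.002, 0.27], [-0.003, -1.0, -0.017]]
force: [-1.2, 1.4, 6.3]
opening: 0.413
```

Request:
apply_moves --steps '[{"x": -0.1,"y": 0,"z": -1.2,"spin": 0},{"x": -0.1,"y": 0,"z": -1.2,"spin": 0}]'

```text
time_s: 16.6
position: [0.5322, -0.0173, 0.0997]
tcp_rot: [[0.27, -0.016, 0.963], [-0.963, -0.002, 0.27], [-0.003, -1.0, -0.016]]
force: [-2.0, 1.2, 4.9]
opening: 0.416
```

Request:
apply_moves --steps '[{"x": -0.1,"y": 0,"z": -1.3,"spin": 0},{"x": -0.1,"y": 0,"z": -1.3,"spin": 0}]'

```text
time_s: 16.8
position: [0.5322, -0.0173, 0.0975]
tcp_rot: [[0.27, -0.016, 0.963], [-0.963, -0.002, 0.27], [-0.002, -1.0, -0.016]]
force: [-2.6, 1.4, 6.7]
opening: 0.408
```

Request:
apply_moves --steps '[{"x": -0.1,"y": 0,"z": -1.3,"spin": 0},{"x": -0.1,"y": 0,"z": -1.3,"spin": 0}]'

```text
time_s: 17.0
position: [0.5321, -0.0173, 0.0955]
tcp_rot: [[0.27, -0.015, 0.963], [-0.963, -0.002, 0.27], [-0.002, -1.0, -0.015]]
force: [-1.7, 1.0, 7.8]
opening: 0.413
```

Request:
apply_moves --steps '[{"x": 0,"y": 0,"z": -1.3,"spin": 0}]'

```text
time_s: 17.1
position: [0.5322, -0.0173, 0.0947]
tcp_rot: [[0.27, -0.015, 0.963], [-0.963, -0.002, 0.27], [-0.002, -1.0, -0.015]]
force: [-1.8, 1.4, 12.2]
opening: 0.413
```

Request:
apply_moves --steps '[{"x": 0,"y": 0,"z": -1.3,"spin": 0}]'

```text
time_s: 17.2
position: [0.5322, -0.0173, 0.0943]
tcp_rot: [[0.27, -0.015, 0.963], [-0.963, -0.002, 0.27], [-0.002, -1.0, -0.015]]
force: [-3.2, 1.2, 13.5]
opening: 0.415
```

Request:
apply_moves --steps '[{"x": 0,"y": 0,"z": -1.3,"spin": 0}]'

```text
time_s: 17.3
position: [0.5322, -0.0173, 0.094]
tcp_rot: [[0.27, -0.015, 0.963], [-0.963, -0.002, 0.27], [-0.002, -1.0, -0.015]]
force: [-2.4, 1.7, 13.2]
opening: 0.409
```

Request:
apply_moves --steps '[{"x": 0,"y": 0,"z": 0.5,"spin": 0},{"x": 0,"y": 0,"z": 1,"spin": 0}]'

```text
time_s: 17.5
position: [0.5321, -0.0173, 0.0965]
tcp_rot: [[0.27, -0.015, 0.963], [-0.963, -0.002, 0.27], [-0.002, -1.0, -0.015]]
force: [-1.2, 0.4, 5.1]
opening: 0.41
```

Request:
apply_moves --steps '[{"x": 0,"y": 0,"z": 0.7,"spin": 0},{"x": 0,"y": 0,"z": 0.7,"spin": 0}]'

```text
time_s: 17.7
position: [0.5322, -0.0173, 0.0983]
tcp_rot: [[0.27, -0.014, 0.963], [-0.963, -0.003, 0.27], [-0.001, -1.0, -0.014]]
force: [-0.5, 0.9, 2.8]
opening: 0.417
```

Request:
apply_moves --steps '[{"x": 0,"y": 0,"z": 0.5,"spin": 0}]'

```text
time_s: 17.8
position: [0.5322, -0.0173, 0.0988]
tcp_rot: [[0.27, -0.014, 0.963], [-0.963, -0.003, 0.27], [-0.001, -1.0, -0.014]]
force: [-0.8, 0.5, 3.4]
opening: 0.409
```

Request:
apply_moves --steps '[{"x": 0,"y": 0,"z": 0.5,"spin": 0},{"x": 0,"y": 0,"z": 0,"spin": 0}]'

```text
time_s: 18.0
position: [0.5322, -0.0173, 0.0989]
tcp_rot: [[0.27, -0.014, 0.963], [-0.963, -0.003, 0.27], [-0.001, -1.0, -0.014]]
force: [-0.8, 1.1, 4.2]
opening: 0.412
```

Request:
apply_moves --steps '[{"x": 0,"y": 0,"z": 0.7,"spin": 0},{"x": 0,"y": 0,"z": 0,"spin": 0}]'

```text
time_s: 18.2
position: [0.5321, -0.0173, 0.099]
tcp_rot: [[0.27, -0.015, 0.963], [-0.963, -0.002, 0.27], [-0.002, -1.0, -0.015]]
force: [-0.8, 1.4, 1.4]
opening: 0.412
```

Request:
apply_moves --steps '[{"x": 0,"y": 0,"z": 0.8,"spin": 0},{"x": 0,"y": 0,"z": 0.8,"spin": 0}]'

```text
time_s: 18.4
position: [0.5319, -0.0174, 0.1]
tcp_rot: [[0.27, -0.016, 0.963], [-0.963, -0.002, 0.27], [-0.002, -1.0, -0.016]]
force: [0.4, 0.5, -1.4]
opening: 0.411
```

Request:
apply_moves --steps '[{"x": 0,"y": 0,"z": 0.8,"spin": 0}]'

```text
time_s: 18.5
position: [0.5317, -0.0174, 0.1006]
tcp_rot: [[0.27, -0.016, 0.963], [-0.963, -0.002, 0.27], [-0.002, -1.0, -0.016]]
force: [-0.7, 0.0, -1.6]
opening: 0.415
```

Request:
apply_moves --steps '[{"x": 0,"y": 0,"z": 0.8,"spin": 0}]'

```text
time_s: 18.6
position: [0.5316, -0.0174, 0.1011]
tcp_rot: [[0.27, -0.016, 0.963], [-0.963, -0.002, 0.27], [-0.002, -1.0, -0.017]]
force: [1.2, 0.3, -4.7]
opening: 0.407
```

Request:
apply_moves --steps '[{"x": 0,"y": 0,"z": 0.8,"spin": 0}]'

```text
time_s: 18.7
position: [0.5314, -0.0175, 0.1014]
tcp_rot: [[0.27, -0.017, 0.963], [-0.963, -0.002, 0.27], [-0.002, -1.0, -0.017]]
force: [1.0, -0.4, -7.5]
opening: 0.411
```

Request:
apply_moves --steps '[{"x": 0,"y": 0,"z": 0.8,"spin": 0}]'

```text
time_s: 18.8
position: [0.5312, -0.0175, 0.1016]
tcp_rot: [[0.27, -0.018, 0.963], [-0.963, -0.002, 0.27], [-0.003, -1.0, -0.018]]
force: [0.7, -0.3, -8.0]
opening: 0.417
```

Request:
apply_moves --steps '[{"x": 0,"y": 0,"z": -0.5,"spin": 0},{"x": 0,"y": 0,"z": -0.7,"spin": 0},{"x": 0,"y": 0,"z": -0.7,"spin": 0},{"x": 0,"y": 0,"z": 0,"spin": 0}]'

```text
time_s: 19.2
position: [0.5313, -0.0176, 0.1003]
tcp_rot: [[0.27, -0.017, 0.963], [-0.963, -0.002, 0.27], [-0.002, -1.0, -0.017]]
force: [-0.9, -0.0, -1.9]
opening: 0.408
```

Request:
apply_moves --steps '[{"x": 0,"y": 0,"z": -0.8,"spin": 0},{"x": 0,"y": 0,"z": 0,"spin": 0}]'

```text
time_s: 19.4
position: [0.5315, -0.0175, 0.0998]
tcp_rot: [[0.27, -0.017, 0.963], [-0.963, -0.002, 0.27], [-0.002, -1.0, -0.017]]
force: [0.3, 0.6, -1.3]
opening: 0.412
```

Request:
apply_moves --steps '[{"x": 0,"y": 0,"z": 0,"spin": 0},{"x": 0,"y": 0,"z": 0,"spin": 0},{"x": 0,"y": 0,"z": 0,"spin": 0},{"x": 0,"y": 0,"z": 0,"spin": 0}]' --grip 70

```text
time_s: 19.8
position: [0.5325, -0.0179, 0.1007]
tcp_rot: [[0.27, -0.014, 0.963], [-0.963, -0.003, 0.27], [-0.001, -1.0, -0.015]]
force: [0.1, 0.3, -0.5]
opening: 0.692
```

Rise straight up and back out of view.

Request:
apply_moves --steps '[{"x": 0,"y": 0,"z": 4,"spin": 0},{"x": 0,"y": 0,"z": 8,"spin": 0},{"x": 0,"y": 0,"z": 15,"spin": 0},{"x": 0,"y": 0,"z": 20,"spin": 0},{"x": 0,"y": 0,"z": 20,"spin": 0},{"x": 0,"y": 0,"z": 20,"spin": 0},{"x": 0,"y": 0,"z": 15,"spin": 0},{"x": 0,"y": 0,"z": 8,"spin": 0},{"x": 0,"y": 0,"z": 4,"spin": 0},{"x": 0,"y": 0,"z": 0,"spin": 0}]'

```text
time_s: 20.8
position: [0.532, -0.0179, 0.2234]
tcp_rot: [[0.27, -0.012, 0.963], [-0.963, -0.004, 0.27], [0.001, -1.0, -0.012]]
force: [-0.4, -0.6, 0.1]
opening: 0.801
```

Request:
apply_moves --steps '[{"x": -3,"y": -10,"z": 3,"spin": 0},{"x": -6,"y": -20,"z": 3,"spin": 0},{"x": -8,"y": -28,"z": 3,"spin": 0},{"x": -8,"y": -30,"z": 0,"spin": 0},{"x": -8,"y": -30,"z": 0,"spin": 0},{"x": -8,"y": -30,"z": 0,"spin": 0},{"x": -8,"y": -30,"z": 0,"spin": 0},{"x": -8,"y": -30,"z": 0,"spin": 0},{"x": -6,"y": -20,"z": 0,"spin": 0},{"x": -3,"y": -10,"z": 0,"spin": 0},{"x": 0,"y": 0,"z": 0,"spin": 0}]'

```text
time_s: 21.9
position: [0.4551, -0.2678, 0.2252]
tcp_rot: [[0.271, -0.028, 0.962], [-0.963, 0.002, 0.271], [-0.01, -1.0, -0.026]]
force: [0.0, -0.0, -0.3]
opening: 0.803
```

```bash
python3 - <<'E'
from h import *
st(); both('4',[.53,-.017,.1],100,75,8)
from fit import box
a=np.radians(15.5)
for c in('top','scene'):
  for z in(.1195,.1285): print(c,z,np.round(proj(c,box(.531,-.0175,a,(-.011,.011),(-.017,.017),z,z)[::2]),1).tolist())
E
```

```text
{'time_s': 21.9, 'joint_positions': [-42.0551, 23.7483, 95.2845, -1.0941, 62.2458, 32.7342], 'tau': [-0.621, -36.7899, -16.0166, -0.0816, 0.0446, -0.0655], 'position': [0.4551, -0.2678, 0.2252], 'tcp_rot': [[0.271, -0.0278, 0.9622], [-0.9625, 0.0023, 0.2712], [-0.0098, -0.9996, -0.0261]], 'force': [0.0249, -0.0015, -0.279], 'moment': [0.0333, 0.0112, -0.0214], 'opening': 0.803}
top 0.1195 [[275.9, 217.4], [257.9, 222.4], [272.9, 206.2], [255.0, 211.1]]
top 0.1285 [[275.4, 216.2], [257.2, 221.2], [272.3, 204.9], [254.2, 209.9]]
scene 0.1195 [[267.4, 245.0], [260.1, 258.9], [256.2, 242.2], [248.6, 255.9]]
scene 0.1285 [[267.0, 241.8], [259.6, 255.7], [255.7, 238.9], [248.1, 252.7]]
```

View pics/top4.png

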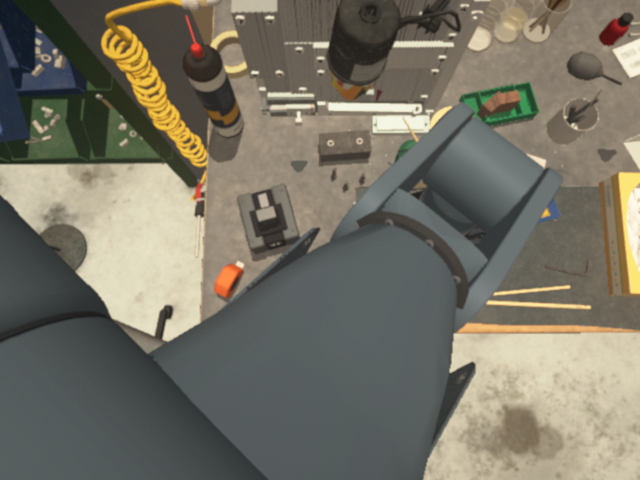

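View pics/scene4z.png

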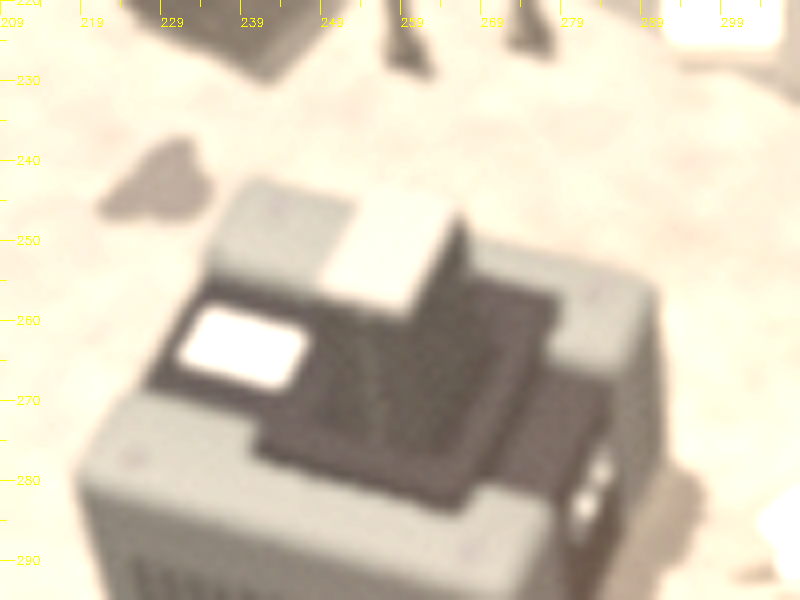

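View pics/top4z.png

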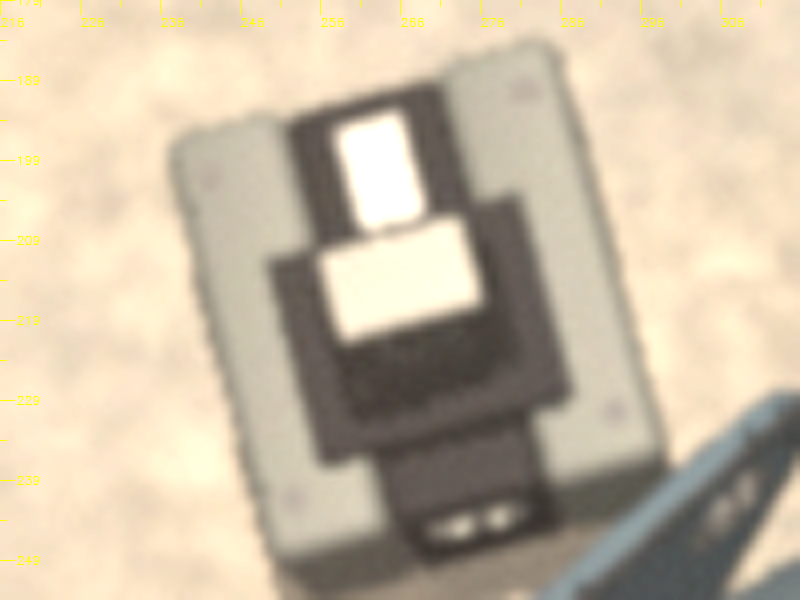

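Request:
apply_moves --steps '[{"x": 0,"y": 0,"z": 0,"spin": 0},{"x": 0,"y": 0,"z": 0,"spin": 0},{"x": 0,"y": 0,"z": 0,"spin": 0},{"x": 0,"y": 0,"z": 0,"spin": 0},{"x": 0,"y": 0,"z": 0,"spin": 0},{"x": 0,"y": 0,"z": 0,"spin": 0}]'

```text
time_s: 22.6
position: [0.4564, -0.2614, 0.2254]
tcp_rot: [[0.279, -0.028, 0.96], [-0.96, 0.005, 0.279], [-0.012, -1.0, -0.026]]
force: [-0.3, 0.2, 0.4]
opening: 0.806
```

```bash
python3 - <<'E'
from h import *
st(); both('5',[.53,-.017,.1],100,75,8)
a=cv2.imread('pics/scene4z.png').astype(int);b=cv2.imread('pics/scene5z.png').astype(int);print(abs(a-b).mean())
print(job.hand_in())
E
```

```text
{'time_s': 22.6, 'joint_positions': [-41.4756, 23.6219, 95.4872, -0.9948, 62.2942, 32.7981], 'tau': [0.0299, -36.8137, -15.8562, 0.0295, 0.0809, -0.0021], 'position': [0.4564, -0.2614, 0.2254], 'tcp_rot': [[0.2788, -0.0285, 0.9599], [-0.9603, 0.0047, 0.279], [-0.0124, -0.9996, -0.0261]], 'force': [-0.3315, 0.1555, 0.3888], 'moment': [-0.0381, -0.0477, -0.0278], 'opening': 0.8059}
0.8502763888888889
the job is handed in; nothing more can be done
None
```

The leftmost battery pack is in the charger bay, foot down and locked, with the gripper released and well away. I handed the job in at about 22.6 s.

- **Push:** The pack met the lift at about 32 mm. It then travelled about 12 mm to the stop, where I read 12 to 13.5 N (about 14.5 N with the pack's weight added). There was no early stop at 3 to 4 mm, so the catch had been left free and one push was enough.
- **Lock check by feel:** The lift came back and its push died away with the underside at about 25 mm, in the locked range. An upward pull of about 8 N did not free the pack.
- **Lock check by camera:** After release, the cap in the scene picture sits at the locked height and about 3 pixels below where an unlocked pack would show. A second picture 0.7 s later showed no change.
- **Slight disagreement:** The return from the stop measured about 4.7 mm instead of the stated 3 to 4 mm. I put this down to a little slip or arm creep, because the pull and the cap height both agree with a lock.
- **Bystanders:** My path and grips stayed clear of the tape measure, the screwdriver, the steel block and the other pack. In the last overall picture the arm hides the screwdriver and the other pack, so I did not see those two again.

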